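Find the rocking canister lid and push it home

TASK

One of the four canister lids was put back without being pushed in: it rocks when you press it near the edge, while the other three sit firm. Press on the lids to find out which one it is, push that lid down until it is fully home, and finish with the fingertips still pressing down on that lid and on no other, so that I can see which one it was. Do not lift anything, and leave the other kitchen things where they are.

Things in the scene. Friction and masses are not known exactly. Their poses are not given: they have to be found in the camera images.
- lid_a: Flat round wooden lid, 116 mm across, 14 mm thick, on a heavy white canister as wide, which does not shift on its slate slab. Origin under its centre, z up, 118 to 134 mm above the counter: hand-thrown canisters differ in height. A loose lid stands level, 4 mm proud of its rim; pressed near the edge, any side, it dips up to 4 mm by 4 N and springs back; pushed with 12 N in the middle it sinks 4 mm and stays. The rest are firm.
- lid_b: Flat round wooden lid, 116 mm across, 14 mm thick, on a heavy white canister as wide, which does not shift on its slate slab. Origin under its centre, z up, 118 to 134 mm above the counter: hand-thrown canisters differ in height. A loose lid stands level, 4 mm proud of its rim; pressed near the edge, any side, it dips up to 4 mm by 4 N and springs back; pushed with 12 N in the middle it sinks 4 mm and stays. The rest are firm.
- lid_c: Flat round wooden lid, 116 mm across, 14 mm thick, on a heavy white canister as wide, which does not shift on its slate slab. Origin under its centre, z up, 118 to 134 mm above the counter: hand-thrown canisters differ in height. A loose lid stands level, 4 mm proud of its rim; pressed near the edge, any side, it dips up to 4 mm by 4 N and springs back; pushed with 12 N in the middle it sinks 4 mm and stays. The rest are firm.
- lid_d: Flat round wooden lid, 116 mm across, 14 mm thick, on a heavy white canister as wide, which does not shift on its slate slab. Origin under its centre, z up, 118 to 134 mm above the counter: hand-thrown canisters differ in height. A loose lid stands level, 4 mm proud of its rim; pressed near the edge, any side, it dips up to 4 mm by 4 N and springs back; pushed with 12 N in the middle it sinks 4 mm and stays. The rest are firm.
- rolling_pin: Wooden rolling pin 300 mm long, 38 mm thick, lying on a round floured board (16 mm thick, 230 mm across) beyond the canisters; origin under its middle, x along it. To be left alone.
- spoon: Wooden spoon 240 mm long lying on the counter beyond the canisters; origin near its middle, x towards the bowl. To be left alone.
- mug: White open mug with a handle, 84 mm across and 105 mm high, standing beside the canisters; origin at the centre of its underside. To be left alone.
- oil: Amber glass oil bottle 54 mm across and 165 mm high; origin at the centre of its underside. To be left alone.

How it is judged:
At the end, for the whole second after the job is handed in: The lid that was loose has been pushed down at least 2.8 mm of its 4 mm, is level within 0.03 rad and is being pressed by the fingers with over 0.5 N; the fingers touch no other lid; rolling pin, spoon, mug and oil are within 25 mm of where they were (((distance of lid_a from where it was at the start of the episode above 0.0028 m and angle between lid_a's own z axis and vertical below 0.03 rad and contact force between the fingers and lid_a above 0.5 N and contact force between the fingers and lid_b below 0.1 N and contact force between the fingers and lid_c below 0.1 N and contact force between the fingers and lid_d below 0.1 N) or (distance of lid_b from where it was at the start of the episode above 0.0028 m and angle between lid_b's own z axis and vertical below 0.03 rad and contact force between the fingers and lid_b above 0.5 N and contact force between the fingers and lid_a below 0.1 N and contact force between the fingers and lid_c below 0.1 N and contact force between the fingers and lid_d below 0.1 N) or (distance of lid_c from where it was at the start of the episode above 0.0028 m and angle between lid_c's own z axis and vertical below 0.03 rad and contact force between the fingers and lid_c above 0.5 N and contact force between the fingers and lid_a below 0.1 N and contact force between the fingers and lid_b below 0.1 N and contact force between the fingers and lid_d below 0.1 N) or (distance of lid_d from where it was at the start of the episode above 0.0028 m and angle between lid_d's own z axis and vertical below 0.03 rad and contact force between the fingers and lid_d above 0.5 N and contact force between the fingers and lid_a below 0.1 N and contact force between the fingers and lid_b below 0.1 N and contact force between the fingers and lid_c below 0.1 N)) and distance of each of rolling_pin, spoon, mug, oil from where it was at the start of the episode below 0.025 m); the arm keeps its last pose, push and grip.
It fails at once if a lid is pulled up out of its canister (distance of any of lid_a, lid_b, lid_c, lid_d from where it was at the start of the episode above 0.007 m).
It fails at once if the rolling pin, spoon, mug or oil bottle is lifted or shifted by more than 25 mm (distance of any of rolling_pin, spoon, mug, oil from where it was at the start of the episode above 0.025 m).
It also fails if it takes over 51 s, if anything falls off the work surface, if the arm or the gripper's body presses on something with over 40 N, if the wrist force passes 120 N, or if a joint passes its speed limit or range.

ROBOT

A 6-joint arm with a two-finger parallel gripper is mounted at the origin on the work surface. World frame = base frame: x ahead of the robot, y to its left, z up, the work surface at z = 0. Lengths are in m, angles in rad, forces in N, time in s.
With the tool pointing down it reaches from about 0.35 to 0.775 m from the base axis. Payload 5.5 kg.
Tool frame: the origin (TCP) lies midway between the tips of the shut fingers; the grasp point (between the pads) lies 19 mm behind it; z points along the fingers, y is the direction in which the jaws open and shut (so a half turn about z gives the same grasp; the last joint's range is limited). The gripper opens to 85 mm and grips with 20 to 120 N. Pads are 22 mm wide; open, the fingers measure 114 mm over their backs; the gripper's body (76 mm by 85 mm) begins 54 mm behind the grasp point. The pads swing forward as they close: fully open they stand 13 mm farther back than shut.
Start: joints at [1.082, 0.313, 0.046, 1.304, 0, 1.431], TCP at [0.197, 0.54, 0.231] pointing down, gripper open.
Joint ranges: [-2.76, 2.76], [-0.86, 1.69], [-1.03, 1.26], [-2.2, 2.34], [-1.47, 1.5], [-3.14, 3.14]. Speed limits (rad/s): [2.57, 2.57, 3.14, 3.14, 3.14, 3.14].

INTERFACE

Orientations are given as a unit quaternion [w, x, y, z].
In Python, from workcell import env gives the robot as it stands.
- The arm moves only by the shell command python3 -m creep 'ROWS' [OPENING] [FORCE]. ROWS is JSON, a list of rows, each a list of 6 numbers: the shift along the tool's x, y, z in m, then the turn, a rotation vector about the tool's x, y, z in degrees. A call has exactly 8 rows; each row is the pose to reach, as a shift and turn from the pose commanded when the call began, along the tool's axes at that moment; what a row does not reach only later rows make up. A row lasts 1/10 s, in which the tool goes at most 50 mm and 8.59 degrees, less where a joint would pass 70% of its speed; a pose out of reach is approached as far as the arm can. A call with a gripper value outside its range is refused whole. OPENING is the finger opening in m, from 0 to 0.0854, set as the call begins (- or left out, the last holds). The fingers move at their own pace and stop on an object; FORCE is the grip in N (left out, the last holds). Time passes only in rows, so rows that repeat a pose let the fingers close, or fill a call up. It gives the time, the measured TCP pose, the force and the opening at its end, in the units of the state.
- env.get_state(): the state, without advancing time (a new reading comes with each control period).
- env.read_camera(name): name is "side" or "top" or "wrist"; returns (picture, depth): 384x512x3 uint8, blue, green, red; 384x512 float32, m along the optical axis (not along the pixel's ray), 0 where there is no reading.
- env.camera_params(name): a dict with "fx", "fy", "cx", "cy" (pixels), "k1" (the pictures are not rectified: a ray, as slopes to the right and down, at radius r is drawn at 1 + k1 r^2 times it, then the intrinsics apply), "position" and "orientation" of the camera in the world. Camera axes: x right, y up, looking along -z (the intrinsics and any distortion apply to the point x, -y, -z); pixel columns grow to the right and rows downward; lengths in m; the calibration is good to about 2 mm. A picture is of the moment at which its call begins: read the wrist's pose just before it. camera_params takes no time and is no camera call; for the wrist camera it gives the pose at the moment of the call.
- env.hand_in(): hands the job in, once; it reports no verdict.
The state is a dict: "clock": time; "joint_pos": joint angles; "qvel": joint speeds; "tau": joint torques, N m; "tcp_pos": TCP position; "orientation": TCP orientation; "wrist_force": force on the tool from outside, world axes, zero at the start; "ft_torque": the same for the moment, N m; "finger_gap": finger opening in m.
Only numpy, scipy, OpenCV 4.12 (cv2) and the standard library are available. Lean on these libraries where they do the work, as an engineer would, in place of code of your own. Each camera call takes 0.05 s, during which the arm holds its last target. There are 200 camera calls.

## Working session

There is one attempt and no reset: what is moved stays moved. The work goes in short steps, Python scripts to look and compute and a shell command to move; the robot and the scene stay as the last step left them, time stands still between calls to the robot, and variables do not carry over. Pictures are saved under pics/ and viewed, about 8 in all and at most 12, crops included, and the job is handed in when it is done.

```bash
ls; mkdir -p pics
cat > h.py <<'E'
import numpy as np, cv2
from scipy.spatial.transform import Rotation as R
from workcell import env
def cloud(name):
    p=env.camera_params(name); img,d=env.read_camera(name)
    v,u=np.mgrid[0:384,0:512]
    K=np.array([[p['fx'],0,p['cx']],[0,p['fy'],p['cy']],[0,0,1.]])
    q=cv2.undistortPoints(np.stack([u.ravel(),v.ravel()],1).astype(np.float64)[:,None],K,np.array([p['k1'],0,0,0,0.]))[:,0]
    z=d.ravel(); P=np.stack([q[:,0]*z,-q[:,1]*z,-z],1)
    o=p['orientation']; r=R.from_quat([o[1],o[2],o[3],o[0]])
    W=r.apply(P)+p['position']
    W[z==0]=np.nan
    return img,W.reshape(384,512,3)
E
python3 - <<'E'
from h import *
i,W=cloud('top'); np.save('top.npy',W)
j,W2=cloud('side'); np.save('side.npy',W2)
cv2.imwrite('pics/a.png',np.vstack([i,j])[:, :].copy() if 0 else cv2.resize(np.hstack([i,j]),(800,300)))
cv2.imwrite('pics/top.png',i)
m=((W[...,2]>.12)&(W[...,2]<.17)).astype(np.uint8)
n,l,s,c=cv2.connectedComponentsWithStats(m)
for k in range(1,n):
    if s[k,4]>150:
        Q=W[l==k]; print(s[k],c[k].round(),np.nanmedian(Q,0).round(4),Q.min(0).round(3),Q.max(0).round(3))
s=env.get_state(); print(s)
E
```

```text
pics
[470   0  42   7 155] [496.   2.] [ 1.2673 -0.8042  0.131 ] [ 1.262 -0.86   0.12 ] [ 1.271 -0.711  0.153]
[ 256  204   43   43 1461] [277. 225.] [ 0.5422 -0.0923  0.1334] [ 0.486 -0.149  0.122] [ 0.599 -0.036  0.143]
[ 115  210   44   43 1443] [136. 231.] [0.5182 0.2853 0.1368] [0.462 0.229 0.12 ] [0.576 0.346 0.148]
[ 315  216   44   44 1499] [336. 237.] [ 0.5105 -0.2497  0.1391] [ 0.453 -0.31   0.12 ] [ 0.568 -0.193  0.145]
[ 179  225   44   45 1523] [200. 247.] [0.4797 0.1099 0.141 ] [0.422 0.053 0.12 ] [0.538 0.167 0.149]
{'clock': 0.1, 'joint_pos': array([ 1.08238569e+00,  3.13962430e-01,  4.51325467e-02,  1.30358522e+00,
       -2.03315415e-05,  1.43112758e+00]), 'qvel': array([-0.00098509, -0.00139077,  0.00280367, -0.00103699,  0.00022345,
       -0.00077985]), 'tau': array([ 3.43081447e-03, -4.81724453e+01,  2.99243313e+01,  1.27666356e-02,
       -1.10922244e-04,  2.30125875e-05]), 'tcp_pos': array([0.1963348 , 0.53998464, 0.23049324]), 'orientation': array([-2.40354765e-04,  1.73488591e-01,  9.84835547e-01, -7.72946221e-04]), 'wrist_force': array([-0.25753944,  0.14620214,  0.19210918]), 'ft_torque': array([ 0.00183098,  0.04169779, -0.0037719 ]), 'finger_gap': 0.08530501105443944}
```

View pics/top.png

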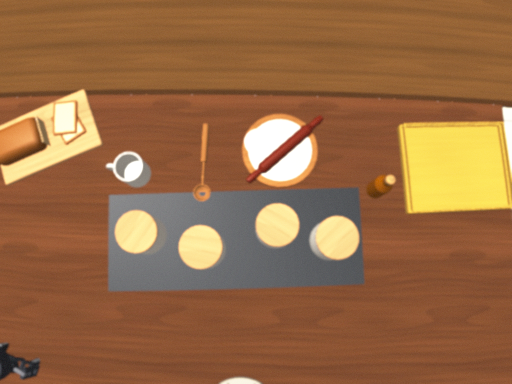

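View pics/a.png

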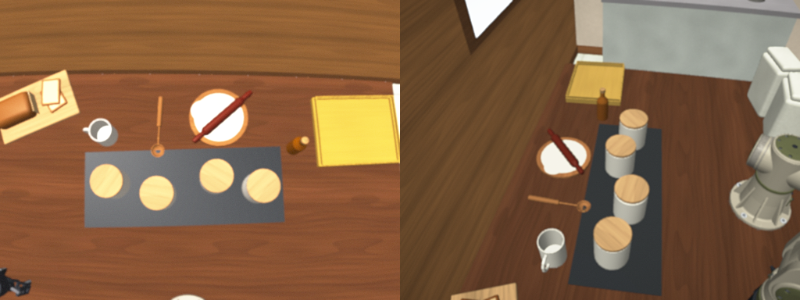

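Top picture: the lids are at pixels (136,231), (200,247), (277,225) and (336,237). In the world, L1 is (.519,.287), L2 (.480,.110), L3 (.542,-.092) and L4 (.510,-.251), with tops at about .133–.141, which fits the given heights. I'll go to the outer edge of L1 with the fingers shut.

```bash
python3 -m creep '[[-0.375,-0.087,0.04,0,0,0],[-0.375,-0.087,0.04,0,0,0],[-0.375,-0.087,0.04,0,0,0],[-0.375,-0.087,0.07,0,0,0],[-0.375,-0.087,0.07,0,0,0],[-0.375,-0.087,0.07,0,0,0],[-0.375,-0.087,0.07,0,0,0],[-0.375,-0.087,0.07,0,0,0]]' 0; python3 -m creep '[[0,0,0,0,0,0],[0,0,0,0,0,0],[0,0,0,0,0,0],[0,0,0.005,0,0,0],[0,0,0.005,0,0,0],[0,0,0.01,0,0,0],[0,0,0.01,0,0,0],[0,0,0.01,0,0,0]]'
```

```text
clock: 0.9
tcp_pos: [0.5209, 0.3285, 0.1602]
orientation: [-0.0, 0.174, 0.985, -0.0]
wrist_force: [0.3, 0.5, -0.2]
finger_gap: -0.0
clock: 1.7
tcp_pos: [0.5189, 0.3307, 0.1512]
orientation: [-0.0, 0.173, 0.985, -0.0]
wrist_force: [0.7, -0.5, 0.2]
finger_gap: -0.0005
```

```bash
python3 -m creep '[[0,0,0.004,0,0,0],[0,0,0.008,0,0,0],[0,0,0.009,0,0,0],[0,0,0.010,0,0,0],[0,0,0.010,0,0,0],[0,0,0.010,0,0,0],[0,0,0.010,0,0,0],[0,0,0.010,0,0,0]]'; python3 -m creep '[[0,0,0.001,0,0,0],[0,0,0.002,0,0,0],[0,0,0.002,0,0,0],[0,0,0.002,0,0,0],[0,0,0.002,0,0,0],[0,0,0.002,0,0,0],[0,0,0.002,0,0,0],[0,0,0.002,0,0,0]]'
```

```text
clock: 2.5
tcp_pos: [0.5193, 0.3305, 0.1415]
orientation: [0.0, 0.174, 0.985, 0.0]
wrist_force: [0.4, -0.1, -0.2]
finger_gap: -0.0003
clock: 3.3
tcp_pos: [0.5192, 0.3305, 0.1393]
orientation: [0.0, 0.174, 0.985, 0.0]
wrist_force: [-0.1, 0.1, 0.6]
finger_gap: 0.0004
```

```bash
for i in 1 2 3; do python3 -m creep '[[0,0,0.001,0,0,0],[0,0,0.0015,0,0,0],[0,0,0.0015,0,0,0],[0,0,0.0015,0,0,0],[0,0,0.0015,0,0,0],[0,0,0.0015,0,0,0],[0,0,0.0015,0,0,0],[0,0,0.0015,0,0,0]]' | grep -E "tcp|force"; done
```

```text
tcp_pos: [0.5192, 0.3305, 0.1378]
wrist_force: [-0.4, 0.4, -1.3]
tcp_pos: [0.5194, 0.3306, 0.1367]
wrist_force: [-0.5, 0.1, 5.0]
tcp_pos: [0.5194, 0.3307, 0.1365]
wrist_force: [-3.2, -1.4, 11.6]
```

L1 is firm: contact at z .1367, rising to 12 N with almost no travel. The camera height agrees, so I'll go faster on L2.

```bash
python3 -m creep '[[0,0,-0.028,0,0,0],[-0.024,-0.181,-0.028,0,0,0],[-0.024,-0.181,-0.028,0,0,0],[-0.024,-0.181,-0.028,0,0,0],[-0.024,-0.181,-0.028,0,0,0],[-0.024,-0.181,-0.028,0,0,0],[-0.024,-0.181,-0.016,0,0,0],[-0.024,-0.181,-0.010,0,0,0]]'|grep -E "tcp|force";  for i in 1 2 3; do python3 -m creep '[[0,0,0.0007,0,0,0],[0,0,0.0015,0,0,0],[0,0,0.0015,0,0,0],[0,0,0.0015,0,0,0],[0,0,0.0015,0,0,0],[0,0,0.0015,0,0,0],[0,0,0.0015,0,0,0],[0,0,0.0015,0,0,0]]' | grep -E "tcp|force"; done
```

```text
tcp_pos: [0.4798, 0.1527, 0.1433]
wrist_force: [0.8, 0.8, -0.7]
tcp_pos: [0.48, 0.1521, 0.1434]
wrist_force: [0.4, -0.3, -0.2]
tcp_pos: [0.48, 0.1522, 0.1418]
wrist_force: [0.3, 0.4, 0.0]
tcp_pos: [0.48, 0.1523, 0.1404]
wrist_force: [-0.8, 0.4, 1.2]
```

```bash
for i in 1 2; do python3 -m creep '[[0,0,0.0007,0,0,0],[0,0,0.0015,0,0,0],[0,0,0.0015,0,0,0],[0,0,0.0015,0,0,0],[0,0,0.0015,0,0,0],[0,0,0.0015,0,0,0],[0,0,0.0015,0,0,0],[0,0,0.0015,0,0,0]]' | grep -E "tcp|force"; done
```

```text
tcp_pos: [0.4801, 0.1523, 0.1389]
wrist_force: [-0.7, 3.7, 4.3]
tcp_pos: [0.4802, 0.1525, 0.1379]
wrist_force: [-0.8, 4.7, 8.7]
```

L2 dips about 2.5–3 mm, with a sideways force as if it tilts, so it's probably the loose one. I'll check L3 and L4 as a contrast.

```bash
python3 -m creep '[[0,0,-0.026,0,0,0],[-0.128,-0.1685,-0.026,0,0,0],[-0.128,-0.1685,-0.026,0,0,0],[-0.128,-0.1685,-0.026,0,0,0],[-0.128,-0.1685,-0.026,0,0,0],[-0.128,-0.1685,-0.026,0,0,0],[-0.128,-0.1685,-0.010,0,0,0],[-0.128,-0.1685,0,0,0,0]]'|grep -E "tcp|force";  for i in 1 2 3; do python3 -m creep '[[0,0,0.001,0,0,0],[0,0,0.002,0,0,0],[0,0,0.002,0,0,0],[0,0,0.002,0,0,0],[0,0,0.002,0,0,0],[0,0,0.002,0,0,0],[0,0,0.002,0,0,0],[0,0,0.002,0,0,0]]' | grep -E "tcp|force"; done
```

```text
tcp_pos: [0.5414, -0.0509, 0.1355]
wrist_force: [-1.6, -0.2, -0.2]
tcp_pos: [0.5427, -0.0499, 0.1354]
wrist_force: [0.4, -0.4, 0.0]
tcp_pos: [0.5427, -0.0499, 0.1333]
wrist_force: [-0.1, -0.3, 0.8]
tcp_pos: [0.5427, -0.0498, 0.1329]
wrist_force: [-3.4, -0.5, 10.5]
```

```bash
python3 -m creep '[[0,0,-0.03,0,0,0],[-0.0245,-0.161,-0.03,0,0,0],[-0.0245,-0.161,-0.03,0,0,0],[-0.0245,-0.161,-0.03,0,0,0],[-0.0245,-0.161,-0.03,0,0,0],[-0.0245,-0.161,-0.03,0,0,0],[-0.0245,-0.161,-0.018,0,0,0],[-0.0245,-0.161,-0.010,0,0,0]]'|grep -E "tcp|force";  for i in 1 2 3; do python3 -m creep '[[0,0,0.001,0,0,0],[0,0,0.002,0,0,0],[0,0,0.002,0,0,0],[0,0,0.002,0,0,0],[0,0,0.002,0,0,0],[0,0,0.002,0,0,0],[0,0,0.002,0,0,0],[0,0,0.002,0,0,0]]' | grep -E "tcp|force"; done
```

```text
tcp_pos: [0.5105, -0.208, 0.14]
wrist_force: [0.1, 0.4, -0.4]
tcp_pos: [0.5106, -0.2097, 0.1392]
wrist_force: [0.0, 0.3, -0.6]
tcp_pos: [0.5107, -0.2097, 0.1388]
wrist_force: [-2.1, 1.9, 10.0]
tcp_pos: [0.5108, -0.2097, 0.1386]
wrist_force: [-7.2, 3.6, 19.9]
```

L1, L3 and L4 are firm and only L2 dips. I'll push L2 in the middle.

```bash
python3 -m creep '[[0,0,-0.03,0,0,0],[0.1385,0.29,-0.03,0,0,0],[0.1385,0.29,-0.03,0,0,0],[0.1385,0.29,-0.03,0,0,0],[0.1385,0.29,-0.03,0,0,0],[0.1385,0.29,-0.03,0,0,0],[0.1385,0.29,-0.03,0,0,0],[0.1385,0.29,-0.03,0,0,0]]'|grep -E "tcp|force"; python3 -m creep '[[0,0,0.01,0,0,0],[0,0,0.018,0,0,0],[0,0,0.02,0,0,0],[0,0,0.022,0,0,0],[0,0,0.024,0,0,0],[0,0,0.024,0,0,0],[0,0,0.024,0,0,0],[0,0,0.024,0,0,0]]'| grep -E "tcp|force"
```

```text
tcp_pos: [0.4786, 0.1137, 0.1654]
wrist_force: [0.1, -0.8, -0.2]
tcp_pos: [0.4798, 0.1101, 0.1415]
wrist_force: [-0.7, 0.3, -0.4]
```

```bash
for i in 1 2 3; do python3 -m creep '[[0,0,0.001,0,0,0],[0,0,0.002,0,0,0],[0,0,0.002,0,0,0],[0,0,0.002,0,0,0],[0,0,0.002,0,0,0],[0,0,0.002,0,0,0],[0,0,0.002,0,0,0],[0,0,0.002,0,0,0]]' | grep -E "tcp|force"; done
```

```text
tcp_pos: [0.4799, 0.1102, 0.1403]
wrist_force: [-2.3, -1.3, 7.1]
tcp_pos: [0.4799, 0.1102, 0.1385]
wrist_force: [-1.6, -1.1, 7.5]
tcp_pos: [0.4799, 0.1102, 0.1368]
wrist_force: [-3.9, -0.9, 9.7]
```

```bash
for i in 1 2; do python3 -m creep '[[0,0,0.001,0,0,0],[0,0,0.002,0,0,0],[0,0,0.002,0,0,0],[0,0,0.002,0,0,0],[0,0,0.002,0,0,0],[0,0,0.002,0,0,0],[0,0,0.002,0,0,0],[0,0,0.002,0,0,0]]' | grep -E "clock|tcp|force"; done
```

```text
clock: 21.7
tcp_pos: [0.48, 0.1102, 0.1365]
wrist_force: [-7.0, -0.7, 23.2]
clock: 22.5
tcp_pos: [0.48, 0.1102, 0.1363]
wrist_force: [-12.9, -2.2, 36.7]
```

It has bottomed out about 4.5 mm down. I'll ease off to a moderate press and check.

```bash
python3 -m creep '[[0,0,-0.001,0,0,0],[0,0,-0.002,0,0,0],[0,0,-0.003,0,0,0],[0,0,-0.003,0,0,0],[0,0,-0.003,0,0,0],[0,0,-0.003,0,0,0],[0,0,-0.003,0,0,0],[0,0,-0.003,0,0,0]]' | grep -E "clock|tcp|force"
python3 - <<'E'
from h import *
i,W=cloud('side'); W0=np.load('side.npy')
cv2.imwrite('pics/end.png',i)
for n,c,zt in [('L1',(.519,.2875),.137),('L2',(.48,.11),.139),('L3',(.5425,-.0925),.1335),('L4',(.5105,-.2515),.139)]:
    for V in (W0,W):
        m=(np.hypot(V[...,0]-c[0],V[...,1]-c[1])<.05)&(abs(V[...,2]-zt)<.008)
        P=V[m]; A=np.c_[P[:,:2]-c,np.ones(len(P))]
        print(n,len(P),np.linalg.lstsq(A,P[:,2],rcond=None)[0].round(4))
print(env.get_state()['wrist_force'],env.get_state()['clock'])
E
```

```text
clock: 23.3
tcp_pos: [0.4799, 0.1102, 0.1366]
wrist_force: [-4.8, -1.8, 15.2]
L1 1245 [-0.0028  0.0109  0.137 ]
L1 1254 [-0.003   0.0103  0.1369]
L2 907 [ 0.0054 -0.0019  0.1403]
L2 677 [ 0.0065 -0.0043  0.136 ]
L3 621 [ 0.002  -0.0002  0.1327]
L3 379 [0.0059 0.0055 0.1324]
L4 487 [-0.0004 -0.007   0.1384]
L4 0 [0. 0. 0.]
[-5.69889605e+00  7.61512873e-03  1.64130043e+01] 23.35
```

View pics/end.png

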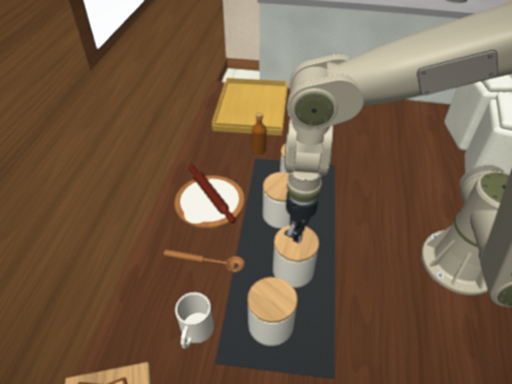

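The picture shows the fingertips on L2 near pixel (293,236), and the pin, spoon, mug and oil look undisturbed. L2 went down 4.3 mm and is level, with a 16 N press.

```bash
python3 -c "from workcell import env; print(env.hand_in())"
```

```text
the job is handed in; nothing more can be done
None
```

The loose lid was the second from the robot's left, at about x 0.48, y 0.11 m. It is now pushed fully home, and the shut fingertips are still pressing on it. I can't say which of lid_a to lid_d it is, because I found the lids by position only.

**Finding it:** I pressed all four lids near the edge.

| Lid (from the robot's left) | Press force | Result |
|---|---|---|
| 1st | 12 N | moved about 0.3 mm or less: firm |
| 2nd | 9 N | dipped about 2.5–3 mm with a sideways force: loose |
| 3rd | 10 N | moved about 0.4 mm: firm |
| 4th | 20 N | moved about 0.6 mm or less: firm |

**Pushing it home:** I pushed the 2nd lid in the middle until it stopped and the force climbed to 37 N, then eased off to about 16 N and handed in at 23.4 s.

**Last checks:**
- **Lid pushed in:** the side camera shows its top went from 140.3 to 136.0 mm, so it sank 4.3 mm against the stated 4 mm. It is level to about 0.01 rad.
- **Other lids:** the 1st and 3rd kept their heights. The arm hid the 4th in the last view, so I couldn't recheck its height.
- **Other kitchen things:** the rolling pin, spoon, mug and oil bottle look untouched in the last picture. I didn't measure their positions.

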